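# Clip a stick battery into its bench charger and switch it on

## Task

Put the stick battery lengthwise into the charger's bay and press it down into the two roller clips until both have snapped over it and it sits fully home; then let go of it and tip the charger's rocker switch over until it clicks on, leaving both like that. Press with feeling: never push on the charger, its switch or the battery in its clips with more than about 30 N, and leave the other things on the bench where they are.

Things in the scene. Friction and masses are not known exactly. Their poses are not given: they have to be found in the camera images.
- battery_center (a point): centre of the loose stick battery: grey round bar 26 mm in diameter with a black square rubber cap (30 x 30 mm, 15 mm long) on each end, 160 mm long over all, 110 to 230 g, both ends alike. This point is on its axis, half-way along, 15 mm above the bench at the start. y runs along the bar, x across it, z up
- battery_endA (a point): centre of the outer face of the battery's +y cap, on its axis, 80 mm from its centre
- battery_endB (a point): centre of the outer face of the battery's -y cap, on its axis, 80 mm from its centre
- charger: grey bench charger, fixed: housing 104 mm (x) by 270 mm (y), flat top 22 mm above the bench. Origin under its centre, z up. Battery bay at its +y end, rocker switch at its -y end. Two end blocks, standing 38 mm above the housing top, bound the bay lengthwise, inner faces 170 mm apart (the battery is 160 mm)
- bay (a point): middle of the bay, fixed on the charger at x 0, y +40, z 45 mm of its frame, same axes: where the battery's centre comes when home with the clips at their lowest setting. The clips sit on a bar preset 0 to 15 mm higher than that; this height is NOT measured (feel it) and stays put, so the axis comes home 0 to 15 mm above this point. The middle 70 mm between the clips is free for fingers
- clipA (a point): clip at the bay's +y side (fixed point on the bay's line, 45 mm from its middle, at the lowest setting): V seat below, a pair of sprung steel rollers 8 mm thick above, 12 mm apart, that part to let the bar through from above and close over it. Clip 16 mm wide along y
- clipB (a point): like clip at the -y side, 45 mm from the middle. Pushing the bar straight down into both: touch when its axis is 17 mm above home, total push rises within 2 to 5 mm to a peak of 6 to 12 N, fades to nothing by 3.5 mm above home, where the rollers snap over and pull it down; at home the seat is rigid and the force jumps
- rocker (a joint): rocker switch angle: 0 off, 0.4 rad on; the rocker stays at either end and snaps over at 0.2. White paddle 56 mm (charger x) by 28 mm (y), pivot along charger y at charger x 0, y -100 mm, 27 mm above the bench. Off: its +x end stands proud; pressing that end down turns it on
- rocker_pad (a point): where to press the rocker: on its top face, 20 mm from the pivot towards charger +x, moves with the paddle. Pushed down here it resists with a peak of about 5 N at the start, gives way after 4 mm, and meets its rigid stop after about 8 mm
- pump: bystander: mini bicycle pump, aluminium tube 20 mm thick with black ends, 165 mm long, lying; no square equal caps, so not the battery; origin under its middle
- wrench: bystander: steel wrench 170 mm long, lying flat; origin under its middle
- jar: bystander: pale jar with a metal lid, 64 mm across, 85 mm high; origin under its centre
- cassette: bystander: stepped dark steel sprocket cassette, 120 mm across, 39 mm high; origin under its centre
- spraycan: bystander: can 52 mm across, 110 mm high; origin under its centre
- partsbox: bystander: cardboard box 85 x 120 x 50 mm; origin under its centre
- coil: bystander: suspension coil spring standing upright, 60 mm across, 60 mm high; origin under its centre
- battery: the same battery as at battery_center, but its origin lies under its middle, on its underside
Not all that is in view belongs to the job. What is meant by the battery is not green or red, and is the smaller of those in its own colour.

How it is judged:
On the way, in this order (a step that is already met when the one before it is completed fails the run):
1. the battery is home in both clips and let go (x of battery_endA in the frame of bay between -0.005 and 0.005 m and z of battery_endA in the frame of bay between -0.005 and 0.0161 m and x of battery_endB in the frame of bay between -0.005 and 0.005 m and z of battery_endB in the frame of bay between -0.005 and 0.0161 m and y of battery_center in the frame of bay between -0.008 and 0.008 m and contact force between the fingers and battery below 0.5 N), for 0.2 s.
2. the rocker is switched on (value of joint rocker above 0.33 rad), for 0.2 s.
At the end, for the whole second after the job is handed in: Both ends of the battery lie within 5 mm sideways of the bay's centre line and no more than 16.1 mm above (5 mm below) the bay point, its centre within 8 mm of the bay's middle lengthwise, so that both clips have snapped over it; it is at rest; the rocker is on (above 0.33 rad) (x of battery_endA in the frame of bay between -0.005 and 0.005 m and z of battery_endA in the frame of bay between -0.005 and 0.0161 m and x of battery_endB in the frame of bay between -0.005 and 0.005 m and z of battery_endB in the frame of bay between -0.005 and 0.0161 m and y of battery_center in the frame of bay between -0.008 and 0.008 m and value of joint rocker above 0.33 rad and linear speed of battery below 0.02 m/s); the robot touches nothing.
It fails at once if battery overpressed: more than 60 N of contact with the charger, summed over its seats and rollers (about a 30 N push; the rollers' own squeeze is about 17 N) (contact force between battery and charger above 60 N).
It fails at once if more than 33 N between the robot and the charger or its switch (contact force between any of the arm, the fingers and charger above 33 N).
It fails at once if another thing on the bench shifted by more than 30 mm (distance of any of pump, wrench, jar, cassette, spraycan, partsbox, coil from where it was at the start of the episode above 0.03 m).
It also fails if it takes over 72 s, if anything falls off the work surface, if the arm or the gripper's body presses on something with over 40 N, if the wrist force passes 120 N, or if a joint passes its speed limit or range.

## Robot

A 7-joint arm with a two-finger parallel gripper is mounted at the origin on the work surface. World frame = base frame: x ahead of the robot, y to its left, z up, the work surface at z = 0. Lengths are in m, angles in rad, forces in N, time in s.
With the tool pointing down it reaches from about 0.35 to 0.9 m from the base axis. Payload 8.1 kg.
Tool frame: the origin (TCP) lies on the centre line of the jaws, within the pads' length; the fingertips stand 11 mm ahead of it and the grasp point (between the pads) lies 8 mm behind it; z points along the fingers, x is the direction in which the jaws open and shut, and the axes are right-handed (so a half turn about z gives the same grasp; the last joint's range is limited). The gripper opens to 92 mm and grips with 3 to 60 N. Pads are 19 mm wide; open, the fingers measure 130 mm over their backs; the gripper's body (75 mm by 190 mm) begins 47 mm behind the grasp point.
Start: joints at [1.09, 0.434, 0.025, 1.573, -0.012, 1.134, -0.075], TCP at [0.231, -0.581, 0.238] pointing down, gripper open.
Joint ranges: [-2.62, 2.62], [-0.44, 2.09], [-1.27, 1.32], [0.08, 2.57], [-1.32, 4.46], [0.12, 2], [-2.74, 2.74]. Speed limits (rad/s): [2.22, 2.22, 3.01, 3.01, 3.14, 3.14, 3.14].

## Interface

Orientations are given as a rotation vector (axis times angle).
In Python, from cell import observe, eyes, ticket, finder gives the robot as it stands.
- The arm moves only by the tool arm_command, never from a script. Its argument "plan" is a list of rows, each an object with "translation": the shift along the tool's x, y, z scaled (see below), a list of three; "turn": the turn, a rotation vector about the tool's x, y, z scaled (see below), a list of three; "hand": the opening, from 0 (shut) to 1 (fully open). In form: [{"translation": [x, y, z], "turn": [wx, wy, wz], "hand": hand}, ...]. A call has 1 to 20 rows; each row is the pose to reach, as a shift and turn from the pose commanded when the call began, along the tool's axes at that moment; what a row does not reach only later rows make up. The controller multiplies each number of a shift by 120 mm and each number of a turn by pi/2 rad. A row lasts 1/8 s, in which the tool goes at most 62.5 mm and 10.7 degrees, less where a joint would pass 70% of its speed; a pose out of reach is approached as far as the arm can. A call with a number of a shift or a turn outside -1 to 1 is refused whole. A call with a gripper value outside its range is refused whole. The fingers move at their own pace and stop on an object; "squeeze" is the grip in N (left out, the last holds). Time passes only in rows, so rows that repeat a pose let the fingers close. It gives the time, the measured TCP pose, the force and the opening at its end, in the units of the state.
- observe(): the state, without advancing time (a new reading comes with each control period).
- eyes.get_image(name): name is "scene" or "top" or "wrist"; returns (picture, depth): 400x640x3 uint8, blue, green, red; 400x640 float32, m along the optical axis (not along the pixel's ray), 0 where there is no reading.
- eyes.calibration(name): a dict with "K" (3x3 intrinsics, pixels), "origin" and "attitude" of the camera in the world. Camera axes: x right, y down, z forward; pixel columns grow to the right and rows downward; lengths in m; the calibration is good to about 2 mm. The wrist camera is an equidistant fisheye: a pixel r from the principal point sees the ray r / f radians off the axis. A picture is of the moment at which its call begins: read the wrist's pose just before it. calibration takes no time and is no camera call; for the wrist camera it gives the pose at the moment of the call.
- ticket.sign_off(): hands the job in, once; it reports no verdict.
Trained networks look in the newest picture that a camera, given by its name, has taken for a name from the list of things; names that differ only in an ending like _2 or _b are one class to them, and where a whole thing is asked for, a point or a joint stands for the part that bears it (a point fixed in the world has none). Each returns a list of dicts, best first, with "score" (0 to 1); they miss things now and then, are a little off and sometimes report something else, mostly with a low value. They report only what shows in the picture. A call takes as long as a camera call. They do not tell look-alikes from the thing itself.
- finder.boxes_of(camera, name): "rect" ([left, top, right, bottom] in pixels, round what is visible of it).
The state is a dict: "clock": time; "joints": joint angles; "dq": joint speeds; "joint_efforts": joint torques, N m; "position": TCP position; "ee_rot": TCP orientation; "force": force on the tool from outside, world axes, zero at the start; "ft_torque": the same for the moment, N m; "width": opening from 0.0 (shut) to 1.0 (fully open).
Only numpy, scipy, OpenCV 4.12 (cv2) and the standard library are available. Lean on these libraries where they do the work, as an engineer would, in place of code of your own. Each camera call takes 0.05 s, during which the arm holds its last target. There are 200 camera calls.

## Working session

There is one attempt and no reset: what is moved stays moved. The work goes in short steps, Python scripts to look and compute and a tool call to move; the robot and the scene stay as the last step left them, time stands still between calls to the robot, and variables do not carry over. Pictures are saved under pics/ and viewed, about 8 in all and at most 12, crops included, and the job is handed in when it is done.

Besides the shell and the picture viewer there is one more tool, called after "Emit:" in YAML: its name, and indented under it one key for each argument. arm_command: Moves the arm, as the interface text tells. Its arguments: {"type":"object","properties":{"plan":{"type":"array","items":{"type":"object","properties":{"translation":{"type":"array","items":{"type":"number"}},"turn":{"type":"array","items":{"type":"number"}},"hand":{"type":"number"}}}},"squeeze":{"type":"number"}},"required":["plan"]}

```bash
mkdir -p pics; ls; python3 - <<'E'
from cell import observe, eyes, ticket, finder
import cv2,numpy as np
print(observe())
for c in ("scene","top"):
    p,d=eyes.get_image(c); cv2.imwrite(f"pics/{c}0.png",p); np.save(f"pics/{c}0.npy",d)
    k=eyes.calibration(c); print(c,k)
    for n in ("battery","charger","rocker","clipA","pump"):
        print(n,[(np.round(b["rect"]).astype(int).tolist(),round(b["score"],2)) for b in finder.boxes_of(c,n)][:5])
E
```

```text
pics
{'clock': 0.0, 'joints': array([ 1.09039543,  0.43520189,  0.02497256,  1.57409995, -0.0116023 ,
        1.13398701, -0.07510699]), 'dq': array([ 2.28300460e-04, -1.75069827e-06, -3.02409783e-04,  2.50553040e-04,
        2.67277268e-04,  1.09375704e-03,  1.49423134e-03]), 'joint_efforts': array([-4.56086937e-04, -6.67852306e+01,  9.85517576e-01, -3.14450240e+01,
       -6.02394319e-02,  4.28712065e-02,  1.21629478e-04]), 'position': array([ 0.23031583, -0.58048625,  0.23695695]), 'ee_rot': array([-2.59837280e+00,  1.76446179e+00,  2.12934590e-03]), 'force': array([0.14870646, 0.10281916, 0.33992916]), 'ft_torque': array([ 0.04171351, -0.02011596,  0.01224898]), 'width': 0.9998994283437462}
scene {'K': array([[439.6450568 ,   0.        , 319.23126175],
       [  0.        , 439.6450568 , 199.36672286],
       [  0.        ,   0.        ,   1.        ]]), 'origin': array([1.1328879 , 0.67048268, 0.95057327]), 'attitude': array([-0.98637239, -2.47374778,  1.04922508])}
battery [([446, 202, 504, 266], 0.97), ([332, 236, 393, 266], 0.95), ([294, 128, 354, 147], 0.9), ([308, 293, 370, 339], 0.85)]
charger [([227, 154, 304, 214], 0.98), ([219, 120, 240, 154], 0.22)]
rocker [([209, 214, 254, 248], 0.51), ([236, 160, 247, 170], 0.5), ([226, 160, 300, 212], 0.48)]
clipA [([224, 159, 303, 219], 0.67)]
pump [([267, 152, 307, 185], 0.55)]
top {'K': array([[396.48998727,   0.        , 318.364321  ],
       [  0.        , 396.48998727, 193.75277019],
       [  0.        ,   0.        ,   1.        ]]), 'origin': array([0.41875319, 0.01476214, 1.21470455]), 'attitude': array([-2.17918689,  2.17386932, -0.11217567])}
battery [([237, 174, 288, 208], 0.8), ([215, 108, 236, 159], 0.79), ([372, 262, 432, 308], 0.67)]
charger [([347, 167, 436, 205], 0.77)]
rocker [([243, 212, 298, 244], 0.69), ([422, 175, 431, 193], 0.48)]
clipA [([349, 167, 436, 206], 0.98)]
pump [([360, 213, 423, 227], 0.93)]
```

```bash
python3 - <<'E'
import cv2,numpy as np
t=cv2.imread("pics/top0.png"); s=cv2.imread("pics/scene0.png")
cv2.imwrite("pics/t_a.png",cv2.resize(t[80:340,180:500],None,fx=2.3,fy=2.3,interpolation=3))
cv2.imwrite("pics/s_a.png",cv2.resize(s[90:370,190:530],None,fx=2.1,fy=2.1,interpolation=3))
E
```

```text
(no output)
```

View pics/t_a.png

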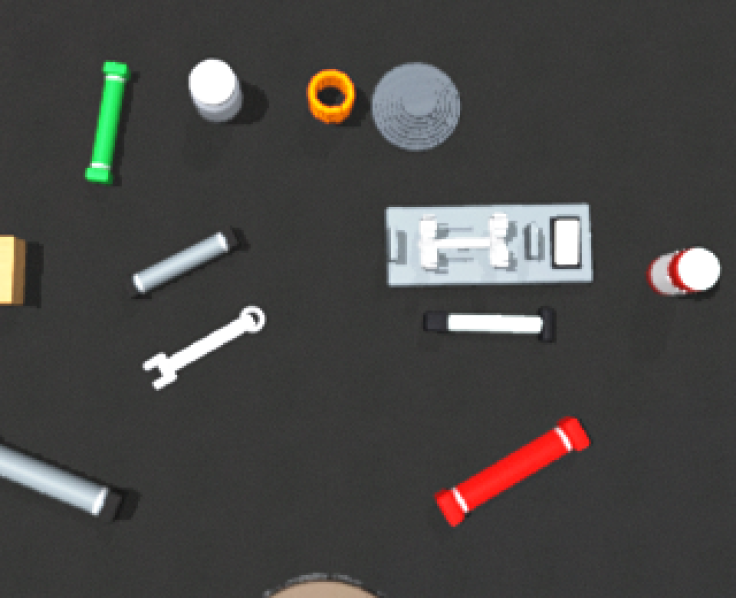

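View pics/s_a.png

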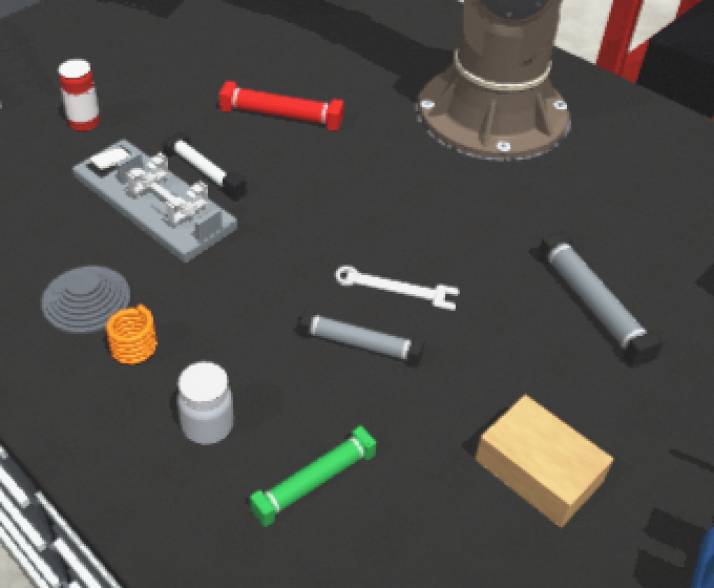

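Candidates (top picture): green (227,133), red (402,285), large grey (~205,290), small grey (260,194). The task says not green or red, and the smaller in its own colour, so it is the small grey bar with black caps at (260,194). The bar at (390,220) is the pump, with unequal ends. The charger is at (391,186) with its rocker on the right (-y).

```bash
cat > h.py <<'E'
import cv2,numpy as np
from scipy.spatial.transform import Rotation as R
def cloud(d,k):
    K=k["K"];v,u=np.mgrid[:d.shape[0],:d.shape[1]]
    p=np.stack([(u-K[0,2])/K[0,0]*d,(v-K[1,2])/K[1,1]*d,d],-1)
    return p@R.from_rotvec(k["attitude"]).as_matrix().T+k["origin"]
def rect(xy):
    c,s,a=cv2.minAreaRect((xy*1000).astype(np.float32)); return np.round(c,1),np.round(s,1),round(a,2)
E
python3 - <<'E'
from cell import eyes
from h import *
t=cv2.imread("pics/top0.png")
for c in ("top","scene"):
    P=cloud(np.load(f"pics/{c}0.npy"),eyes.calibration(c)); z=P[...,2]
    ok=np.load(f"pics/{c}0.npy")>0
    print(c,"bench z",np.median(z[ok&(abs(z)<.03)]))
    for n,b in dict(bat=(237,174,288,208),big=(150,265,240,312),chg=(343,163,440,209)).items():
        if c=="top":
            m=np.zeros(z.shape,bool); m[b[1]:b[3]+1,b[0]:b[2]+1]=1; dic=globals().setdefault("D",{}) 
            q=P[m&ok&(z>.008)]; dic[n]=(q[:,:2].min(0)-.01,q[:,:2].max(0)+.01)
        lo,hi=D[n]; q=P[ok&(P[...,:2]>lo).all(-1)&(P[...,:2]<hi).all(-1)&(z>.008)&(z<.12)]
        print(n,len(q),"rect",rect(q[:,:2]),"zq",np.round(np.percentile(q[:,2],[5,50,95]),4))
        if n=="chg":
            f=q[abs(q[:,2]-.022)<.006]; print("  top face",rect(f[:,:2]),len(f),"z",np.median(f[:,2]))
        else:
            x=q[:,:2]-q[:,:2].mean(0); w=np.linalg.svd(x,full_matrices=0)[2][0]; print("  dir",np.degrees(np.arctan2(w[1],w[0])))
cv2.imwrite("pics/crop_b.png",np.hstack([cv2.resize(t[165:218,225:300],None,fx=5.3,fy=5.3,interpolation=2),cv2.resize(t[262:315,165:240],None,fx=5.3,fy=5.3,interpolation=2)]))
E
```

```text
top bench z 0.0010738457495047538
bat 471 rect (array([549. , 194.9]), array([ 65.3, 159. ]), 26.83) zq [0.0192 0.0273 0.0324]
  dir 117.12274815909791
big 991 rect (array([251.2, 346.6]), array([241.3,  40.6]), 68.34) zq [0.023  0.0363 0.0424]
  dir 68.28926461580124
chg 3041 rect (array([ 569.3, -219.2]), array([126.7, 270.6]), 1.24) zq [0.019  0.024  0.0661]
  top face (array([ 558.1, -219.5]), array([104.3, 270.4]), 1.2) 2262 z 0.02303124883258112
scene bench z -0.0015591256858588087
bat 559 rect (array([535.8, 189.7]), array([ 31.4, 159.3]), 26.08) zq [0.0112 0.0239 0.029 ]
  dir 117.4358114585154
big 1032 rect (array([258.2, 361.5]), array([218. ,  44.2]), 68.11) zq [0.0136 0.0327 0.0393]
  dir 68.96540087818008
chg 2063 rect (array([ 560.4, -216.5]), array([107.9, 273.7]), 0.93) zq [0.0141 0.0216 0.0656]
  top face (array([ 559.9, -216.8]), array([105.9, 272.8]), 1.18) 1151 z 0.020001426013899537
```

View pics/crop_b.png

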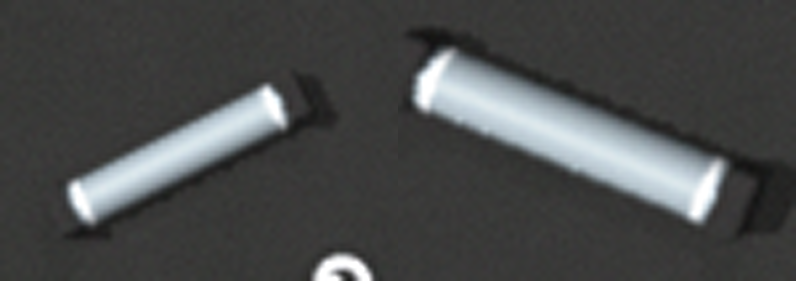

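The crop confirms it: the small grey one measures 159 x 31 mm, the other 218+ x 44 mm. Setting out, with the turn in the first call.

Emit:
arm_command:
  plan:
    - {"translation": [-0.4, -0.38, 0], "turn": [0, 0, -0.11], "hand": 1}
    - {"translation": [-0.8, -0.75, 0], "turn": [0, 0, -0.22], "hand": 1}
    - {"translation": [-1, -0.94, 0], "turn": [0, 0, -0.34], "hand": 1}
    - {"translation": [-1, -0.94, 0], "turn": [0, 0, -0.46], "hand": 1}
    - {"translation": [-1, -0.94, 0], "turn": [0, 0, -0.58], "hand": 1}
    - {"translation": [-1, -0.94, 0], "turn": [0, 0, -0.7], "hand": 1}
    - {"translation": [-1, -0.94, 0], "turn": [0, 0, -0.82], "hand": 1}
    - {"translation": [-1, -0.94, 0], "turn": [0, 0, -0.94], "hand": 1}
    - {"translation": [-1, -0.94, 0], "turn": [0, 0, -1], "hand": 1}

```text
clock: 1.72
position: [0.291, -0.4279, 0.2378]
ee_rot: [3.084, 0.597, 0.0]
force: [-0.4, 0.2, 0.1]
width: 1.001
```

Emit:
arm_command:
  plan:
    - {"translation": [0.35, -0.36, 0], "turn": [0, 0, 0], "hand": 1}
    - {"translation": [0.7, -0.72, 0], "turn": [0, 0, 0], "hand": 1}
    - {"translation": [0.96, -1, 0], "turn": [0, 0, 0], "hand": 1}

```text
clock: 2.1
position: [0.3547, -0.2716, 0.238]
ee_rot: [3.085, 0.592, 0.001]
force: [1.3, 0.1, -0.4]
width: 1.001
```

Emit:
arm_command:
  plan:
    - {"translation": [0.35, -0.36, 0], "turn": [0, 0, 0], "hand": 1}
    - {"translation": [0.7, -0.72, 0], "turn": [0, 0, 0], "hand": 1}
    - {"translation": [0.96, -1, 0], "turn": [0, 0, 0], "hand": 1}

```text
clock: 2.48
position: [0.4176, -0.1174, 0.2382]
ee_rot: [3.085, 0.592, 0.002]
force: [0.4, 0.1, 0.2]
width: 0.996
```

Emit:
arm_command:
  plan:
    - {"translation": [0.35, -0.36, 0], "turn": [0, 0, 0], "hand": 1}
    - {"translation": [0.7, -0.72, 0], "turn": [0, 0, 0], "hand": 1}
    - {"translation": [0.96, -1, 0], "turn": [0, 0, 0], "hand": 1}

```text
clock: 2.85
position: [0.4804, 0.0368, 0.2381]
ee_rot: [-3.085, -0.592, -0.002]
force: [0.5, -0.2, -0.3]
width: 0.997
```

Emit:
arm_command:
  plan:
    - {"translation": [0.35, -0.36, 0.2], "turn": [0, 0, -0.06], "hand": 1}
    - {"translation": [0.7, -0.72, 0.4], "turn": [0, 0, -0.06], "hand": 1}
    - {"translation": [0.91, -1, 0.6], "turn": [0, 0, -0.06], "hand": 1}
    - {"translation": [0.91, -1, 0.6], "turn": [0, 0, -0.06], "hand": 1}
    - {"translation": [0.91, -1, 0.6], "turn": [0, 0, -0.06], "hand": 1}

```text
clock: 3.48
position: [0.5368, 0.1857, 0.1656]
ee_rot: [3.054, 0.735, -0.001]
force: [-0.5, -0.5, 0.1]
width: 0.998
```

```bash
python3 - <<'E'
from cell import observe, eyes, finder
from h import *
o=observe(); k=eyes.calibration("wrist"); print(o["position"],o["ee_rot"],k)
p,d=eyes.get_image("wrist"); cv2.imwrite("pics/w1.png",p); np.save("pics/w1.npy",d); np.savez("pics/w1k.npz",**k)
print(finder.boxes_of("wrist","battery"))
E
```

```text
[0.53677537 0.18573504 0.16559443] [ 3.05391355e+00  7.34714169e-01 -8.89192147e-04] {'K': array([[309.70691629,   0.        , 323.37204048],
       [  0.        , 309.70691629, 196.55181439],
       [  0.        ,   0.        ,   1.        ]]), 'origin': array([0.50219514, 0.25283144, 0.31195292]), 'attitude': array([2.78391577, 0.67124244, 0.09410859])}
[{'rect': [88.5, 0.8, 125.2, 19.8], 'score': 0.86}, {'rect': [304.3, 99.6, 335.6, 262.5], 'score': 0.85}, {'rect': [455.4, 127.0, 557.7, 229.1], 'score': 0.67}]
```

View pics/w1.png

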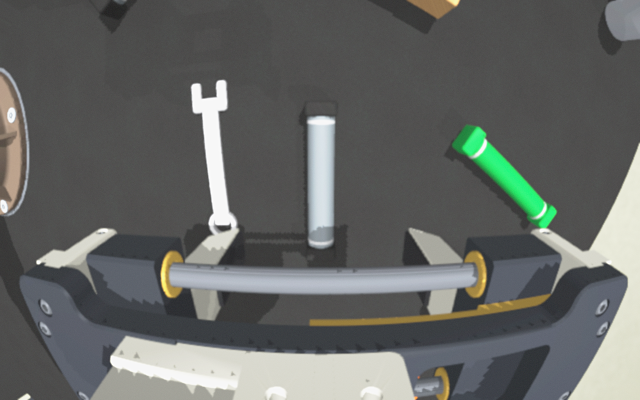

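The battery shows at (320,180), upright between the fingers, and the wrench at (215,160) lies clear of the jaw. I'll measure it from the wrist depth.

```bash
cat >> h.py <<'E'
def fcloud(d,k):
    K=k["K"];v,u=np.mgrid[:d.shape[0],:d.shape[1]]
    x=u-K[0,2];y=v-K[1,2];r=np.hypot(x,y)+1e-9;t=np.tan(r/K[0,0])/r
    return np.stack([x*t*d,y*t*d,d],-1)@R.from_rotvec(k["attitude"]).as_matrix().T+k["origin"]
def delta(o,pos=None,yaw=None):
    M=R.from_rotvec(o["ee_rot"]).as_matrix()
    w=np.degrees(np.arctan2(M[1,0],M[0,0]))
    return "yaw %.1f"%w, "tr",np.round(M.T@(np.array(pos)-o["position"])/.12,3), "turn z",None if yaw is None else round(-(yaw-w)/90,3)
E
python3 - <<'E'
from cell import observe
from h import *
d=np.load("pics/w1.npy");k=dict(np.load("pics/w1k.npz"));P=fcloud(d,k)
m=np.zeros(d.shape,bool);m[95:262,285:355]=1
q=P[m&(d>0)]; print("bench",np.median(q[q[:,2]<.008][:,2]))
q=q[(q[:,2]>.010)&(q[:,2]<.04)]
print(rect(q[:,:2]),np.percentile(q[:,2],[50,95]))
b=q[q[:,2]>.024]; print(len(b),rect(b[:,:2])); np.save("pics/b.npy",b)
x=b[:,:2]-b[:,:2].mean(0);w=np.linalg.svd(x,full_matrices=0)[2][0];print(np.degrees(np.arctan2(w[1],w[0])))
E
```

```text
bench -0.0006013767458383779
(array([532.6, 187.3]), array([ 29.8, 158.7]), 26.64) [0.02631182 0.02961734]
3199 (array([532.6, 187.3]), array([ 29.8, 158.7]), 26.64)
-63.030308912312066
```

```bash
python3 - <<'E'
from cell import observe
from h import *
print(delta(observe(),[.5335,.1878,.016],26.8))
E
```

```text
('yaw 26.9', 'tr', array([-0.017, -0.038,  1.252]), 'turn z', np.float64(0.002))
```

Emit:
arm_command:
  plan:
    - {"translation": [-0.02, -0.04, 0.4], "turn": [0, 0, 0], "hand": 1}
    - {"translation": [-0.02, -0.04, 0.8], "turn": [0, 0, 0], "hand": 1}
    - {"translation": [-0.02, -0.04, 0.9], "turn": [0, 0, 0], "hand": 1}
    - {"translation": [-0.02, -0.04, 0.9], "turn": [0, 0, 0], "hand": 1}

```text
clock: 4.08
position: [0.5329, 0.1887, 0.0584]
ee_rot: [3.055, 0.733, 0.0]
force: [-1.1, -0.2, 1.1]
width: 1.0
```

Emit:
arm_command:
  plan:
    - {"translation": [0, 0, 0.2], "turn": [0, 0, 0], "hand": 1}
    - {"translation": [0, 0, 0.34], "turn": [0, 0, 0], "hand": 1}
    - {"translation": [0, 0, 0.34], "turn": [0, 0, 0], "hand": 1}
    - {"translation": [0, 0, 0.34], "turn": [0, 0, 0], "hand": 0.6}
    - {"translation": [0, 0, 0.34], "turn": [0, 0, 0], "hand": 0.4}
    - {"translation": [0, 0, 0.34], "turn": [0, 0, 0], "hand": 0.2}
    - {"translation": [0, 0, 0.34], "turn": [0, 0, 0], "hand": 0.1}
    - {"translation": [0, 0, 0.34], "turn": [0, 0, 0], "hand": 0.1}
    - {"translation": [0, 0, 0.34], "turn": [0, 0, 0], "hand": 0.1}
    - {"translation": [0, 0, 0.34], "turn": [0, 0, 0], "hand": 0.1}
  squeeze: 40

```text
clock: 5.32
position: [0.5325, 0.1892, 0.0169]
ee_rot: [3.054, 0.734, -0.0]
force: [-0.6, -0.6, 0.3]
width: 0.287
```

Emit:
arm_command:
  plan:
    - {"translation": [0, 0, -0.2], "turn": [0, 0, 0], "hand": 0.1}
    - {"translation": [0, 0, -0.6], "turn": [0, 0, 0], "hand": 0.1}
    - {"translation": [0, 0, -1], "turn": [0, 0, 0.1], "hand": 0.1}
    - {"translation": [0, 0, -1], "turn": [0, 0, 0.2], "hand": 0.1}
    - {"translation": [0, 0, -1], "turn": [0, 0, 0.285], "hand": 0.1}
    - {"translation": [0, 0, -1], "turn": [0, 0, 0.285], "hand": 0.1}

```text
clock: 6.08
position: [0.5323, 0.1892, 0.1369]
ee_rot: [3.141, 0.04, -0.0]
force: [-0.5, -0.4, -0.2]
width: 0.274
```

Emit:
arm_command:
  plan:
    - {"translation": [0.03, 0.3, 0], "turn": [0, 0, 0], "hand": 0.1}
    - {"translation": [0.05, 0.65, 0], "turn": [0, 0, 0], "hand": 0.1}
    - {"translation": [0.07, 1, 0], "turn": [0, 0, 0], "hand": 0.1}

```text
clock: 6.45
position: [0.5436, 0.0684, 0.1366]
ee_rot: [3.141, 0.045, -0.001]
force: [0.4, -0.7, -1.8]
width: 0.273
```

Emit:
arm_command:
  plan:
    - {"translation": [0.03, 0.3, 0], "turn": [0, 0, 0], "hand": 0.1}
    - {"translation": [0.05, 0.65, 0], "turn": [0, 0, 0], "hand": 0.1}
    - {"translation": [0.07, 1, 0], "turn": [0, 0, 0], "hand": 0.1}

```text
clock: 6.82
position: [0.5549, -0.0515, 0.1366]
ee_rot: [-3.141, -0.045, 0.001]
force: [0.9, 0.3, -1.8]
width: 0.268
```

Emit:
arm_command:
  plan:
    - {"translation": [0.03, 0.3, 0], "turn": [0, 0, 0], "hand": 0.1}
    - {"translation": [0.05, 0.5, 0], "turn": [0, 0, 0], "hand": 0.1}
    - {"translation": [0.05, 0.5, 0], "turn": [0, 0, 0], "hand": 0.1}
    - {"translation": [0.05, 0.5, 0], "turn": [0, 0, 0], "hand": 0.1}

```text
clock: 7.32
position: [0.5624, -0.109, 0.1367]
ee_rot: [-3.14, -0.042, 0.001]
force: [1.1, 0.3, -1.9]
width: 0.275
```

```bash
python3 - <<'E'
from cell import observe, eyes, finder
from h import *
o=observe(); k=eyes.calibration("wrist"); print(o["position"],o["ee_rot"],o["force"],o["width"],k["origin"])
p,d=eyes.get_image("wrist"); cv2.imwrite("pics/w2.png",p); np.save("pics/w2.npy",d); np.savez("pics/w2k.npz",**k)
p,d=eyes.get_image("top"); cv2.imwrite("pics/t2.png",p); np.save("pics/t2.npy",d)
E
```

```text
[ 0.56238304 -0.10902152  0.13668764] [-3.14044490e+00 -4.20671089e-02  7.31110582e-04] [ 1.06602495  0.27331548 -1.93407029] 0.2747970191549023 [ 0.56016872 -0.03391792  0.28313763]
```

View pics/w2.png

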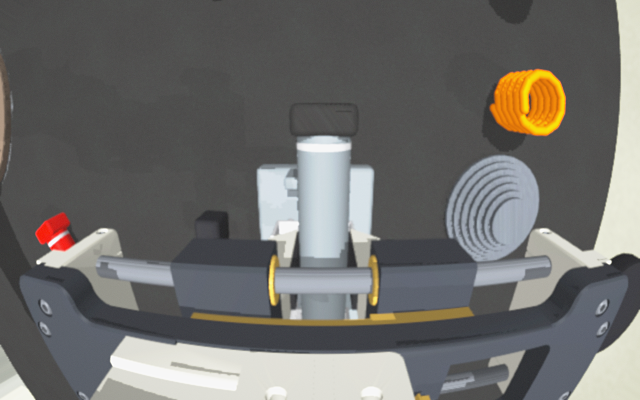

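```bash
python3 - <<'E'
from h import *
from cell import eyes
d=np.load("pics/w2.npy");k=dict(np.load("pics/w2k.npz"));P=fcloud(d,k)
m=np.zeros(d.shape,bool);m[90:240,240:385]=1;m&=d>0
c=P[m&(P[...,2]>.12)&(P[...,2]<.17)]; print("batt held",rect(c[:,:2]),c.min(0),c.max(0))
cap=c[c[:,1]>c[:,1].max()-.012]; print("cap x",np.percentile(cap[:,0],[2,98]),"z",np.percentile(cap[:,2],[5,50,95]))
for a in (.13,.045,.06):
    pass
g=c[c[:,2]>.145]; 
ys=np.arange(c[:,1].min()+.004,c[:,1].max()-.018,.008)
mid=[(y,)+tuple((lambda s:(np.mean(np.percentile(s[:,0],[2,98])),s[:,2].max()))(c[abs(c[:,1]-y)<.003])) for y in ys]; print(np.round(mid,4))
t=P[m&(abs(P[...,2]-.022)<.006)]; print("charger z",np.median(t[:,2]),"ymax",np.percentile(t[:,1],[99,99.8]))
for y in (-.10,-.11,-.12,-.13):
    s=t[abs(t[:,1]-y)<.003]
    if len(s): print(y,s[:,0].min(),s[:,0].max(),"mid",(s[:,0].min()+s[:,0].max())/2)
# top cam: same
d=np.load("pics/t2.npy");P=cloud(d,eyes.calibration("top"));t=P[(d>0)&(P[...,2]>.12)&(P[...,2]<.16)&(P[...,1]<.0)&(P[...,1]>-.22)&(abs(P[...,0]-.56)<.03)];print("top batt",len(t),t.min(0) if len(t) else 0,t.max(0) if len(t) else 0)
E
```

```text
batt held (array([561.1, -65.9]), array([57.4, 69.5]), 1.34) [ 0.53322688 -0.10097363  0.12409561] [ 0.59058268 -0.03088909  0.15173871]
cap x [0.54608707 0.57441149] z [0.14725974 0.14904496 0.15023553]
[[-0.097   0.5618  0.1484]
 [-0.089   0.5615  0.1484]
 [-0.081   0.5615  0.1488]
 [-0.073   0.5612  0.1485]
 [-0.065   0.5609  0.1488]
 [-0.057   0.5607  0.1485]
 [-0.049   0.5607  0.1494]]
charger z 0.021309060170107252 ymax [-0.08412662 -0.08341994]
-0.1 0.5025071814293437 0.6062167164064425 mid 0.554361948917893
-0.11 0.5017074497248274 0.6055311660412919 mid 0.5536193078830596
-0.12 0.5028376524925133 0.6066115693547701 mid 0.5547246109236417
-0.13 0.5020339202423554 0.6051851375872951 mid 0.5536095289148253
top batt 189 [ 0.5460878  -0.08245535  0.12728987] [ 0.57465965 -0.03046207  0.15355988]
```

Emit:
arm_command:
  plan:
    - {"translation": [-0.02, 0.2, 0], "turn": [0, 0, 0.003], "hand": 0.1}
    - {"translation": [-0.05, 0.45, 0.05], "turn": [0, 0, 0.003], "hand": 0.1}
    - {"translation": [-0.05, 0.57, 0.1], "turn": [0, 0, 0.003], "hand": 0.1}
    - {"translation": [-0.05, 0.57, 0.2], "turn": [0, 0, 0.003], "hand": 0.1}
    - {"translation": [-0.05, 0.57, 0.2], "turn": [0, 0, 0.003], "hand": 0.1}

```text
clock: 8.05
position: [0.5577, -0.1767, 0.1117]
ee_rot: [-3.14, -0.034, 0.003]
force: [-1.0, -0.4, -1.7]
width: 0.271
```

```bash
python3 - <<'E'
from cell import observe, eyes
from h import *
o=observe(); k=eyes.calibration("wrist"); print(o["position"],o["ee_rot"],o["force"],delta(o,[.5564,-.1771,.1],1.25))
p,d=eyes.get_image("wrist"); cv2.imwrite("pics/w3.png",p); P=fcloud(d,k); np.save("pics/w3P.npy",P)
m=np.zeros(d.shape,bool);m[60:240,230:400]=1;m&=d>0
c=P[m&(P[...,2]>.09)&(P[...,2]<.14)&(abs(P[...,0]-.556)<.017)&(P[...,1]>-.15)]; print("batt end y",np.percentile(c[:,1],[99,99.8]))
for y in (-.145,-.135,-.125):
    s=c[abs(c[:,1]-y)<.003]; print(y,len(s),np.mean(np.percentile(s[:,0],[2,98])))
t=P[m&(abs(P[...,2]-.022)<.006)]; print("charger z",np.median(t[:,2]),"ymax",np.percentile(t[:,1],[98,99.5]))
for y in (-.09,-.10,-.11,-.12,-.13):
    s=t[abs(t[:,1]-y)<.004]
    if len(s): print(y,len(s),s[:,0].min(),s[:,0].max(),"mid",(s[:,0].min()+s[:,0].max())/2)
cv2.imwrite("pics/w3c.png",cv2.resize(p[60:300,180:460],None,fx=2.4,fy=2.4,interpolation=2))
E
```

```text
[ 0.55768443 -0.17665958  0.11169292] [-3.13981187e+00 -3.37474246e-02  3.05849944e-03] [-0.98603377 -0.39436326 -1.67336563] ('yaw 1.2', 'tr', array([-0.011,  0.004,  0.097]), 'turn z', np.float64(-0.0))
batt end y [-0.09912761 -0.09878771]
-0.145 634 0.5568860946700406
-0.135 665 0.5564237313354415
-0.125 704 0.5563149869426964
charger z 0.02133981112336507 ymax [-0.08696719 -0.08497995]
-0.09 677 0.502060311676272 0.6055096861695441 mid 0.553784998922908
-0.1 731 0.5019519177027064 0.605586111123378 mid 0.5537690144130423
-0.11 655 0.5022047271679024 0.606232630898786 mid 0.5542186790333442
-0.12 706 0.503048243947728 0.6068786485595834 mid 0.5549634462536557
-0.13 435 0.5025685224324712 0.6062860016398621 mid 0.5544272620361667
```

View pics/w3c.png

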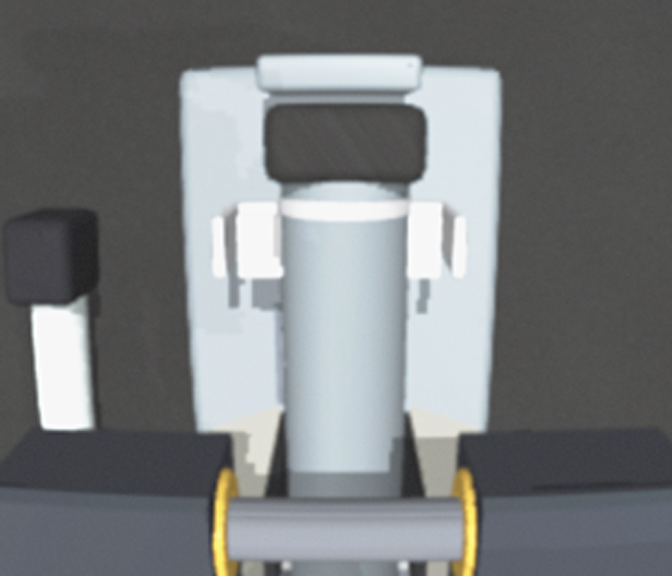

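The battery sits over the bay, with the end block just beyond its cap at crop (340,72) and clip A on both sides at crop (250,240) and (430,240). I'll measure the clip's middle and the end block.

```bash
python3 - <<'E'
from h import *
P=np.load("pics/w3P.npy")
def sub(r0,r1,c0,c1): return P[60+int(r0/2.4):60+int(r1/2.4),180+int(c0/2.4):180+int(c1/2.4)].reshape(-1,3)
b=sub(50,100,250,430); b=b[(b[:,2]>.045)&(b[:,2]<.075)]; print("block",len(b),np.percentile(b,[2,98],axis=0))
for n,a in dict(L=(205,272,205,282),R=(205,272,408,472)).items():
    s=sub(*a); s=s[(s[:,2]>.035)&(s[:,2]<.092)]; print(n,len(s),np.percentile(s,[1,99],axis=0).round(4).tolist())
    h=np.histogram(s[:,0],bins=np.arange(.51,.605,.004)); 
    print([(round(float(x),3),round(float(s[(s[:,0]>=x)&(s[:,0]<x+.004)][:,2].max()),3)) for x,nn in zip(h[1],h[0]) if nn>3])
E
```

```text
block 1050 [[ 0.5329521  -0.09411875  0.05713213]
 [ 0.57467284 -0.08464198  0.06073804]]
L 752 [[0.5224, -0.1412, 0.0412], [0.5395, -0.1268, 0.0723]]
[(0.522, 0.073), (0.526, 0.072), (0.53, 0.072), (0.534, 0.072), (0.538, 0.072)]
R 605 [[0.5732, -0.1401, 0.0412], [0.587, -0.1254, 0.0723]]
[(0.57, 0.071), (0.574, 0.071), (0.578, 0.072), (0.582, 0.073), (0.586, 0.073)]
```

Emit:
arm_command:
  plan:
    - {"translation": [-0.014, 0, 0.08], "turn": [0, 0, 0], "hand": 0.1}
    - {"translation": [-0.014, 0, 0.16], "turn": [0, 0, 0], "hand": 0.1}
    - {"translation": [-0.014, 0, 0.24], "turn": [0, 0, 0], "hand": 0.1}
    - {"translation": [-0.014, 0, 0.25], "turn": [0, 0, 0], "hand": 0.1}
    - {"translation": [-0.014, 0, 0.25], "turn": [0, 0, 0], "hand": 0.1}
  squeeze: 45

```text
clock: 8.72
position: [0.5566, -0.1786, 0.0828]
ee_rot: [-3.141, -0.031, 0.0]
force: [-0.2, -0.1, -1.0]
width: 0.272
```

Emit:
arm_command:
  plan:
    - {"translation": [0, 0, 0.016], "turn": [0, 0, 0], "hand": 0.1}
    - {"translation": [0, 0, 0.033], "turn": [0, 0, 0], "hand": 0.1}
    - {"translation": [0, 0, 0.033], "turn": [0, 0, 0], "hand": 0.1}

```text
clock: 9.1
position: [0.5565, -0.1787, 0.0789]
ee_rot: [3.141, 0.031, -0.0]
force: [-0.8, 0.2, -1.4]
width: 0.269
```

Emit:
arm_command:
  plan:
    - {"translation": [-0.004, -0.012, 0.008], "turn": [0, 0, 0], "hand": 0.1}
    - {"translation": [-0.004, -0.012, 0.017], "turn": [0, 0, 0], "hand": 0.1}
    - {"translation": [-0.004, -0.012, 0.017], "turn": [0, 0, 0], "hand": 0.1}

```text
clock: 9.48
position: [0.5567, -0.1774, 0.0777]
ee_rot: [3.141, 0.031, 0.002]
force: [-0.6, -1.1, 5.2]
width: 0.271
```

Emit:
arm_command:
  plan:
    - {"translation": [0, 0, 0.008], "turn": [0, 0, 0], "hand": 0.1}
    - {"translation": [0, 0, 0.017], "turn": [0, 0, 0], "hand": 0.1}
    - {"translation": [0, 0, 0.017], "turn": [0, 0, 0], "hand": 0.1}

```text
clock: 9.85
position: [0.5571, -0.1774, 0.0761]
ee_rot: [3.141, 0.031, 0.003]
force: [-1.1, -0.9, 8.4]
width: 0.269
```

Emit:
arm_command:
  plan:
    - {"translation": [0, 0, 0.008], "turn": [0, 0, 0], "hand": 0.1}
    - {"translation": [0, 0, 0.017], "turn": [0, 0, 0], "hand": 0.1}
    - {"translation": [0, 0, 0.017], "turn": [0, 0, 0], "hand": 0.1}

```text
clock: 10.22
position: [0.557, -0.1774, 0.074]
ee_rot: [3.141, 0.031, 0.003]
force: [-1.5, 0.3, 8.5]
width: 0.273
```

Contact began near TCP z 0.0785, the push peaked near 10 N and is levelling off, as the clips should feel. Continuing in small steps.

Emit:
arm_command:
  plan:
    - {"translation": [0, 0, 0.008], "turn": [0, 0, 0], "hand": 0.1}
    - {"translation": [0, 0, 0.017], "turn": [0, 0, 0], "hand": 0.1}
    - {"translation": [0, 0, 0.017], "turn": [0, 0, 0], "hand": 0.1}

```text
clock: 10.6
position: [0.5569, -0.1774, 0.0718]
ee_rot: [3.141, 0.031, 0.003]
force: [-1.4, -0.6, 5.7]
width: 0.272
```

Emit:
arm_command:
  plan:
    - {"translation": [0, 0, 0.008], "turn": [0, 0, 0], "hand": 0.1}
    - {"translation": [0, 0, 0.017], "turn": [0, 0, 0], "hand": 0.1}
    - {"translation": [0, 0, 0.017], "turn": [0, 0, 0], "hand": 0.1}

```text
clock: 10.98
position: [0.5567, -0.1774, 0.0695]
ee_rot: [3.141, 0.031, 0.002]
force: [-0.4, 0.0, 4.4]
width: 0.264
```

```bash
python3 - <<'E'
from cell import observe, eyes
from h import *
o=observe(); k=eyes.calibration("wrist"); print(o["position"],o["force"],o["ft_torque"])
p,d=eyes.get_image("wrist"); cv2.imwrite("pics/w4.png",p); P=fcloud(d,k); np.save("pics/w4P.npy",P)
cv2.imwrite("pics/w4c.png",cv2.resize(p[60:300,180:460],None,fx=2.4,fy=2.4,interpolation=2))
m=np.zeros(d.shape,bool);m[60:240,230:400]=1;m&=d>0
c=P[m&(P[...,2]>.068)&(abs(P[...,0]-.556)<.012)&(P[...,1]>-.15)]; print("batt end y",np.percentile(c[:,1],[99,99.8]))
for y in np.arange(-.15,-.09,.008):
    s=c[abs(c[:,1]-y)<.003]; print(round(y,3),len(s),np.mean(np.percentile(s[:,0],[2,98])).round(4),np.percentile(s[:,2],95).round(4))
E
```

```text
[ 0.55669031 -0.17741045  0.0695037 ] [-0.44688954  0.00539634  4.36362418] [-0.15230127  0.04843301  0.05006394]
batt end y [-0.09980413 -0.09947821]
-0.15 290 0.5561 0.0805
-0.142 611 0.5558 0.0804
-0.134 640 0.556 0.0804
-0.126 664 0.5559 0.0805
-0.118 688 0.5561 0.0804
-0.11 767 0.5559 0.0829
-0.102 715 0.556 0.0828Traceback (most recent call last):
  File "<stdin>", line 9, in <module>
    return _quantile_unchecked(
        a, q, axis, out, overwrite_input, method, keepdims, weights)
    return _ureduce(a,
                    func=_quantile_ureduce_func,
    ...<5 lines>...
                    overwrite_input=overwrite_input,
                    method=method)
    r = func(a, **kwargs)
    result = _quantile(arr,
                       quantiles=q,
    ...<2 lines>...
                       out=out,
                       weights=wgt)
    slices_having_nans = np.isnan(arr[-1, ...])
                                  ~~~^^^^^^^^^
IndexError: index -1 is out of bounds for axis 0 with size 0
```

Emit:
arm_command:
  plan:
    - {"translation": [0, 0, 0.01], "turn": [0, 0, 0], "hand": 0.1}
    - {"translation": [0, 0, 0.02], "turn": [0, 0, 0], "hand": 0.1}
    - {"translation": [0, 0, 0.03], "turn": [0, 0, 0], "hand": 0.1}
    - {"translation": [0, 0, 0.03], "turn": [0, 0, 0], "hand": 0.1}

```text
clock: 11.52
position: [0.5559, -0.1774, 0.0648]
ee_rot: [3.141, 0.03, -0.001]
force: [0.4, -2.2, 0.7]
width: 0.271
```

Emit:
arm_command:
  plan:
    - {"translation": [0, 0, 0.01], "turn": [0, 0, 0], "hand": 0.1}
    - {"translation": [0, 0, 0.01], "turn": [0, 0, 0], "hand": 0.1}

```text
clock: 11.78
position: [0.5559, -0.1774, 0.0636]
ee_rot: [3.141, 0.031, -0.001]
force: [1.0, -2.0, -3.1]
width: 0.274
```

Emit:
arm_command:
  plan:
    - {"translation": [0, 0, 0.01], "turn": [0, 0, 0], "hand": 0.1}
    - {"translation": [0, 0, 0.01], "turn": [0, 0, 0], "hand": 0.1}

```text
clock: 12.02
position: [0.5558, -0.1774, 0.0625]
ee_rot: [3.141, 0.031, -0.001]
force: [1.3, -2.5, -4.1]
width: 0.269
```

The force is negative, so the rollers have snapped over and are pulling the battery down. I'll go in 0.8 mm steps to the seat.

Emit:
arm_command:
  plan:
    - {"translation": [0, 0, 0.007], "turn": [0, 0, 0], "hand": 0.1}
    - {"translation": [0, 0, 0.007], "turn": [0, 0, 0], "hand": 0.1}

```text
clock: 12.28
position: [0.5559, -0.1774, 0.0617]
ee_rot: [3.141, 0.031, -0.001]
force: [1.1, -3.9, -3.2]
width: 0.27
```

Emit:
arm_command:
  plan:
    - {"translation": [0, 0, 0.007], "turn": [0, 0, 0], "hand": 0.1}
    - {"translation": [0, 0, 0.007], "turn": [0, 0, 0], "hand": 0.1}

```text
clock: 12.52
position: [0.5561, -0.1774, 0.061]
ee_rot: [3.141, 0.031, -0.0]
force: [1.5, -3.7, -3.0]
width: 0.275
```

Emit:
arm_command:
  plan:
    - {"translation": [0, 0, 0.007], "turn": [0, 0, 0], "hand": 0.1}
    - {"translation": [0, 0, 0.007], "turn": [0, 0, 0], "hand": 0.1}

```text
clock: 12.78
position: [0.5562, -0.1773, 0.0609]
ee_rot: [3.141, 0.031, 0.0]
force: [-2.1, -3.3, 4.8]
width: 0.27
```

Emit:
arm_command:
  plan:
    - {"translation": [0, 0, 0.005], "turn": [0, 0, 0], "hand": 0.1}
    - {"translation": [0, 0, 0.005], "turn": [0, 0, 0], "hand": 0.1}

```text
clock: 13.02
position: [0.5562, -0.1774, 0.0608]
ee_rot: [3.141, 0.031, 0.001]
force: [-3.9, -2.2, 10.8]
width: 0.272
```

Seated: the force jumped with TCP stopped at 0.0609, an axis about 14 mm above the bay point. Letting go and rising.

Emit:
arm_command:
  plan:
    - {"translation": [0, 0, -0.006], "turn": [0, 0, 0], "hand": 0.1}
    - {"translation": [0, 0, -0.006], "turn": [0, 0, 0], "hand": 0.6}
    - {"translation": [0, 0, -0.006], "turn": [0, 0, 0], "hand": 0.6}
    - {"translation": [0, 0, -0.006], "turn": [0, 0, 0], "hand": 0.6}
    - {"translation": [0, 0, -0.006], "turn": [0, 0, 0], "hand": 0.6}
    - {"translation": [0, 0, -0.2], "turn": [0, 0, 0], "hand": 0.6}
    - {"translation": [0, 0, -0.5], "turn": [0, 0, 0], "hand": 0.6}
    - {"translation": [0, 0, -0.5], "turn": [0, 0, 0], "hand": 0.6}
    - {"translation": [0, 0, -0.5], "turn": [0, 0, 0], "hand": 0.6}

```text
clock: 14.15
position: [0.5558, -0.1773, 0.1193]
ee_rot: [3.141, 0.031, -0.001]
force: [-0.2, -0.2, -0.7]
width: 0.604
```

```bash
python3 - <<'E'
from cell import observe, eyes
from h import *
o=observe(); k=eyes.calibration("wrist"); print(o["position"],o["force"],o["width"])
p,d=eyes.get_image("wrist"); cv2.imwrite("pics/w5.png",p); P=fcloud(d,k)
cv2.imwrite("pics/w5c.png",cv2.resize(p[60:300,180:460],None,fx=2.4,fy=2.4,interpolation=2))
m=np.zeros(d.shape,bool);m[60:260,230:400]=1;m&=d>0
c=P[m&(P[...,2]>.062)&(P[...,2]<.085)&(abs(P[...,0]-.556)<.012)&(P[...,1]>-.24)]; print("batt end y",np.percentile(c[:,1],[99,99.8]),c.min(0))
for y in np.arange(-.2,-.1,.012):
    s=c[abs(c[:,1]-y)<.003]
    if len(s): print(round(y,3),len(s),np.mean(np.percentile(s[:,0],[2,98])).round(4),np.percentile(s[:,2],95).round(4))
print(delta(o,[.5567-.0021+.020,-.2188-.1,.09],1.2))
E
```

```text
[ 0.55578942 -0.17727204  0.11931733] [-0.1607053  -0.17871929 -0.6883106 ] 0.6035389499916854
batt end y [-0.10031273 -0.09959567] [ 0.54400053 -0.20929405  0.06200124]
-0.2 250 0.5559 0.0717
-0.188 269 0.5556 0.0717
-0.176 288 0.5559 0.0718
-0.164 296 0.5556 0.0717
-0.152 299 0.5557 0.0719
-0.14 324 0.5559 0.0718
-0.128 333 0.5559 0.0719
-0.116 317 0.5554 0.0729
-0.104 371 0.5561 0.0743
('yaw 1.1', 'tr', array([0.134, 1.182, 0.244]), 'turn z', np.float64(-0.001))
```

View pics/w5c.png

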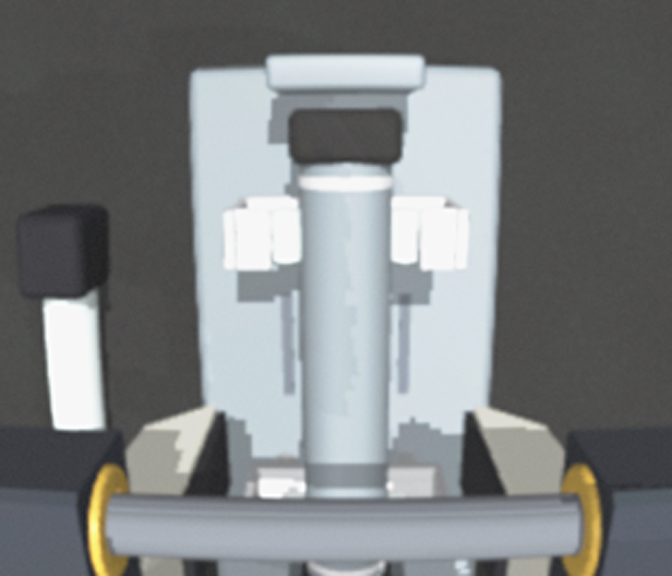

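The battery is level (bar top 0.0718 all along), centred and released, with both clips' rollers over it (crop (260,235), (420,235)). Next I'll measure the rocker from the first pictures.

```bash
python3 - <<'E'
from cell import eyes
from h import *
for c in ("top","scene"):
    d=np.load(f"pics/{c}0.npy");P=cloud(d,eyes.calibration(c))
    q=P[(d>0)&(abs(P[...,0]-.559)<.04)&(abs(P[...,1]+.318)<.025)&(P[...,2]>.0275)]
    print(c,rect(q[:,:2]),len(q),np.percentile(q,[2,98],axis=0).round(4).tolist())
    for x in np.arange(.53,.59,.008):
        s=q[abs(q[:,0]-x)<.004]
        if len(s): print(round(x,3),len(s),np.median(s[:,2]).round(4),s[:,1].min().round(4),s[:,1].max().round(4))
E
```

```text
top (array([ 559.4, -317.1]), array([67.1, 45.2]), 0.48) 199 [[0.5289, -0.3367, 0.0276], [0.5925, -0.2992, 0.0417]]
0.53 13 0.0286 -0.3399 -0.3006
0.538 28 0.0302 -0.3367 -0.3067
0.546 27 0.0318 -0.3345 -0.2946
0.554 23 0.0335 -0.3377 -0.3044
0.562 30 0.0342 -0.3347 -0.3014
0.57 28 0.0368 -0.3298 -0.2985
0.578 26 0.0386 -0.3336 -0.2985
0.586 18 0.0384 -0.3328 -0.3049
scene (array([ 562.7, -316.2]), array([34.2, 53.2]), 86.77) 91 [[0.539, -0.3299, 0.0279], [0.5888, -0.3005, 0.0387]]
0.538 7 0.0287 -0.3258 -0.3078
0.546 9 0.0283 -0.328 -0.3026
0.554 13 0.0307 -0.333 -0.2987
0.562 15 0.0315 -0.3252 -0.3014
0.57 13 0.0336 -0.3263 -0.3021
0.578 13 0.0347 -0.3318 -0.3006
0.586 21 0.0346 -0.3271 -0.3002
```

Emit:
arm_command:
  plan:
    - {"translation": [0.1, 0.3, 0], "turn": [0, 0, 0], "hand": 0}
    - {"translation": [0.2, 0.65, 0], "turn": [0, 0, 0], "hand": 0}
    - {"translation": [0.2, 1, 0], "turn": [0, 0, 0], "hand": 0}
    - {"translation": [0.2, 1, 0], "turn": [0, 0, 0], "hand": 0}
    - {"translation": [0.2, 1, 0], "turn": [0, 0, 0], "hand": 0}
  squeeze: 20

```text
clock: 14.82
position: [0.5819, -0.2959, 0.1185]
ee_rot: [-3.14, -0.031, 0.002]
force: [0.2, 0.9, 0.7]
width: 0.105
```

Emit:
arm_command:
  plan:
    - {"translation": [-0.01, 0.18, 0.1], "turn": [0, 0, 0], "hand": 0}
    - {"translation": [-0.01, 0.18, 0.3], "turn": [0, 0, 0], "hand": 0}
    - {"translation": [-0.01, 0.18, 0.5], "turn": [0, 0, 0], "hand": 0}
    - {"translation": [-0.01, 0.18, 0.5], "turn": [0, 0, 0], "hand": 0}
    - {"translation": [-0.01, 0.18, 0.5], "turn": [0, 0, 0], "hand": 0}

```text
clock: 15.45
position: [0.582, -0.3185, 0.0601]
ee_rot: [3.141, 0.031, 0.001]
force: [0.8, -0.4, 0.5]
width: 0.003
```

Emit:
arm_command:
  plan:
    - {"translation": [0, 0, 0.016], "turn": [0, 0, 0], "hand": 0}
    - {"translation": [0, 0, 0.033], "turn": [0, 0, 0], "hand": 0}
    - {"translation": [0, 0, 0.05], "turn": [0, 0, 0], "hand": 0}
    - {"translation": [0, 0, 0.05], "turn": [0, 0, 0], "hand": 0}

```text
clock: 15.95
position: [0.5815, -0.3183, 0.0535]
ee_rot: [-3.141, -0.031, 0.0]
force: [0.5, -0.4, 0.3]
width: 0.007
```

Emit:
arm_command:
  plan:
    - {"translation": [0, 0, 0.012], "turn": [0, 0, 0], "hand": 0}
    - {"translation": [0, 0, 0.025], "turn": [0, 0, 0], "hand": 0}
    - {"translation": [0, 0, 0.025], "turn": [0, 0, 0], "hand": 0}

```text
clock: 16.32
position: [0.5817, -0.3184, 0.0508]
ee_rot: [3.141, 0.031, 0.0]
force: [-1.1, 1.0, 3.7]
width: 0.007
```

Emit:
arm_command:
  plan:
    - {"translation": [0, 0, 0.008], "turn": [0, 0, 0], "hand": 0}
    - {"translation": [0, 0, 0.016], "turn": [0, 0, 0], "hand": 0}
    - {"translation": [0, 0, 0.016], "turn": [0, 0, 0], "hand": 0}

```text
clock: 16.7
position: [0.5824, -0.3184, 0.0491]
ee_rot: [3.141, 0.031, 0.002]
force: [2.2, -0.1, 4.1]
width: 0.006
```

Emit:
arm_command:
  plan:
    - {"translation": [0, 0, 0.008], "turn": [0, 0, 0], "hand": 0}
    - {"translation": [0, 0, 0.016], "turn": [0, 0, 0], "hand": 0}
    - {"translation": [0, 0, 0.016], "turn": [0, 0, 0], "hand": 0}

```text
clock: 17.08
position: [0.5809, -0.3183, 0.0462]
ee_rot: [-3.141, -0.031, 0.002]
force: [1.6, 0.7, 0.8]
width: 0.008
```

Emit:
arm_command:
  plan:
    - {"translation": [0, 0, 0.008], "turn": [0, 0, 0], "hand": 0}
    - {"translation": [0, 0, 0.012], "turn": [0, 0, 0], "hand": 0}
    - {"translation": [0, 0, 0.012], "turn": [0, 0, 0], "hand": 0}

```text
clock: 17.45
position: [0.5813, -0.3183, 0.0451]
ee_rot: [-3.141, -0.031, 0.001]
force: [-0.2, -0.3, -0.1]
width: 0.007
```

The force went from 4 N to 0, so the switch has snapped over. I'll feel for its stop.

Emit:
arm_command:
  plan:
    - {"translation": [0, 0, 0.008], "turn": [0, 0, 0], "hand": 0}
    - {"translation": [0, 0, 0.012], "turn": [0, 0, 0], "hand": 0}
    - {"translation": [0, 0, 0.012], "turn": [0, 0, 0], "hand": 0}

```text
clock: 17.82
position: [0.5816, -0.3184, 0.0439]
ee_rot: [3.141, 0.031, -0.0]
force: [0.7, 0.7, 0.4]
width: 0.006
```

Emit:
arm_command:
  plan:
    - {"translation": [0, 0, 0.008], "turn": [0, 0, 0], "hand": 0}
    - {"translation": [0, 0, 0.008], "turn": [0, 0, 0], "hand": 0}

```text
clock: 18.08
position: [0.5816, -0.3183, 0.0429]
ee_rot: [3.141, 0.031, -0.0]
force: [0.4, 0.0, -0.2]
width: 0.002
```

Free all the way, so the paddle dropped away by itself. Retreating to look.

Emit:
arm_command:
  plan:
    - {"translation": [0, 0, -0.3], "turn": [0, 0, 0], "hand": 0}
    - {"translation": [0, 0, -0.7], "turn": [0, 0, 0], "hand": 0}
    - {"translation": [0, 0, -1], "turn": [0, 0, 0], "hand": 0}

```text
clock: 18.45
position: [0.582, -0.3184, 0.1651]
ee_rot: [3.141, 0.031, 0.002]
force: [0.3, -0.1, 0.3]
width: 0.002
```

Emit:
arm_command:
  plan:
    - {"translation": [-0.5, 0.3, -0.3], "turn": [0, 0, 0], "hand": 0}
    - {"translation": [-1, 0.7, -0.5], "turn": [0, 0, 0], "hand": 0}
    - {"translation": [-1, 1, -0.7], "turn": [0, 0, 0], "hand": 0}
    - {"translation": [-1, 1, -0.7], "turn": [0, 0, 0], "hand": 0}

```text
clock: 18.95
position: [0.4614, -0.4462, 0.2493]
ee_rot: [3.137, 0.019, 0.002]
force: [0.3, 0.3, 0.6]
width: 0.007
```

Emit:
arm_command:
  plan:
    - {"translation": [-0.5, 0.3, 0], "turn": [0, 0, 0], "hand": 0}
    - {"translation": [-1, 0.7, 0], "turn": [0, 0, 0], "hand": 0}
    - {"translation": [-1, 1, 0], "turn": [0, 0, 0], "hand": 0}
    - {"translation": [-1, 1, 0], "turn": [0, 0, 0], "hand": 0}

```text
clock: 19.45
position: [0.3431, -0.5666, 0.2458]
ee_rot: [3.141, 0.021, -0.003]
force: [0.8, -0.6, -0.2]
width: 0.004
```

```bash
python3 - <<'E'
from cell import eyes,observe
from h import *
print(observe()["force"])
ims=[]
for c,(y0,y1,x0,x1) in dict(top=(160,215,340,445),scene=(145,220,215,315)).items():
    p,d=eyes.get_image(c);P=cloud(d,eyes.calibration(c))
    q=P[(d>0)&(abs(P[...,0]-.559)<.04)&(abs(P[...,1]+.318)<.025)&(P[...,2]>.0275)&(P[...,2]<.06)]
    print(c,[(round(x,3),np.median(s[:,2]).round(4)) for x in np.arange(.53,.595,.008) if len(s:=q[abs(q[:,0]-x)<.004])])
    b=P[(d>0)&(abs(P[...,0]-.557)<.014)&(abs(P[...,1]+.18)<.09)&(P[...,2]>.066)]; print("batt",np.percentile(b,[1,50,99],axis=0).round(4).tolist())
    ims.append(cv2.resize(p[y0:y1,x0:x1],(390,290),interpolation=2))
    cv2.imwrite(f"pics/{c}9.png",p)
cv2.imwrite("pics/fin.png",np.hstack(ims))
E
```

```text
[ 0.78085083 -0.55336343 -0.22168374]
top [(np.float64(0.53), np.float64(0.0291)), (np.float64(0.538), np.float64(0.0384)), (np.float64(0.546), np.float64(0.038)), (np.float64(0.554), np.float64(0.0366)), (np.float64(0.562), np.float64(0.0344)), (np.float64(0.57), np.float64(0.0329)), (np.float64(0.578), np.float64(0.0309)), (np.float64(0.586), np.float64(0.03)), (np.float64(0.594), np.float64(0.0287))]
batt [[0.5448, -0.2571, 0.0663], [0.5565, -0.1801, 0.072], [0.5692, -0.1005, 0.0782]]
scene [(np.float64(0.538), np.float64(0.0346)), (np.float64(0.546), np.float64(0.0355)), (np.float64(0.554), np.float64(0.0327)), (np.float64(0.562), np.float64(0.0322)), (np.float64(0.57), np.float64(0.0299)), (np.float64(0.578), np.float64(0.0288)), (np.float64(0.586), np.float64(0.0287)), (np.float64(0.594), np.float64(0.0281))]
batt [[0.5449, -0.2555, 0.0661], [0.5593, -0.1719, 0.0695], [0.5702, -0.0964, 0.074]]
```

View pics/fin.png

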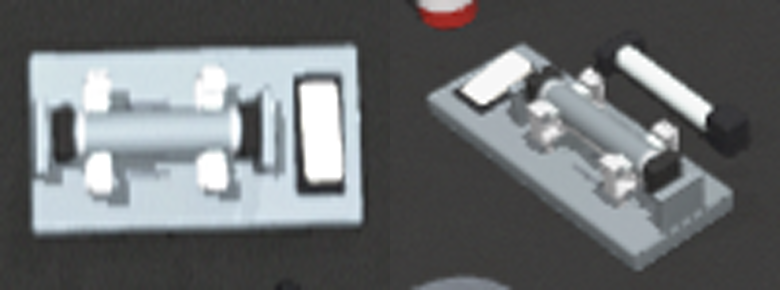

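The rocker's slope has reversed (its +x end was 8 mm high, now 8 mm low, a full 0.4 rad swing). The battery is in both clips and the arm is clear.

```bash
python3 -c "
from cell import ticket
print(ticket.sign_off())"
```

```text
the job is handed in; nothing more can be done
None
```

The battery is home in both clips, the rocker is switched on, and the job is handed in at about 19.6 s. The sign-off returned no verdict.

- **Battery:** I took the smaller grey bar with black caps and pressed it into the clips in 1–3 mm steps. The push peaked at about 10 N. Past that the clips pulled it down, and I stopped at about 11 N on the rigid seat and let go.
- **Battery check:** From the wrist camera, the bar top was level at 0.072 m, which puts the axis about 14 mm above the bay point. It was within about 1 mm of the bay's centre sideways and lengthwise. The last top and scene pictures showed it still seated.
- **Rocker:** It gave way at about 4 N and the force fell to zero. I pressed a little further and never felt its stop, so I judged it by its slope. In the final depth images the slope had reversed from about +0.2 to −0.2 rad, which is fully on.
- **Disagreements:** The cameras differed by 2–4 mm on absolute positions, so I used the wrist camera for the fit.
- **Not checked:** I didn't measure the bystanders again afterwards. I felt no unexpected contact along the way.

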